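# Pack instrument cassettes on the autoclave tray

### The arm

A 7-joint arm with a two-finger parallel gripper is mounted at the origin on the work surface. World frame = base frame: x ahead of the robot, y to its left, z up, the work surface at z = 0. Lengths are in m, angles in rad, forces in N, time in s.
With the tool pointing down it reaches from about 0.425 to 0.875 m from the base axis. Payload 8.4 kg.
Tool frame: the origin (TCP) lies at the very end of the fingers, on their centre line; the grasp point (between the pads) lies r.grip_depth behind it (r.grip_depth is the distance from the TCP to the grasp point, in m); z points along the fingers, y is the line along which they close (so a half turn about z gives the same grasp; the last joint's range is limited). The gripper opens to 87 mm and grips with 3 to 60 N. Pads are 19 mm wide; open, the fingers measure 117 mm over their backs; the gripper's body (75 mm by 190 mm) begins 51 mm behind the grasp point.
Start: joints at [1.061, 0.333, 0.04, 1.465, -0.013, 1.343, -0.059], TCP at [0.26, -0.596, 0.188] pointing down, gripper open.
Joint ranges: [-2.58, 2.58], [-0.38, 2.09], [-1.3, 1.39], [0.25, 2.4], [-1.5, 4.64], [0.08, 2.09], [-2.65, 2.65]. Speed limits (rad/s): [2.22, 2.22, 2.79, 2.79, 3.14, 3.14, 3.14].

### API

Orientations are given as [roll, pitch, yaw] about the fixed x, y, z axes, in that order (R = Rz(yaw) Ry(pitch) Rx(roll)).
In Python, from cell import r gives the robot as it stands.
- The arm moves only by the shell command python3 -m creep 'ROWS' [OPENING] [FORCE]. ROWS is JSON, a list of rows, each an object with "dp": the shift along the tool's x, y, z in units of 40 mm (1.0 is 40 mm), a list of three; "rotation": the turn, a rotation vector about the tool's x, y, z in units of 5 degrees (1.0 is 5 degrees), a list of three. A call has 1 to 10 rows; each row is the pose to reach, as a shift and turn from the pose commanded when the call began, along the tool's axes at that moment; what a row does not reach only later rows make up. A row lasts 1/10 s, in which the tool goes at most 50 mm and 8.59 degrees, less where a joint would pass 70% of its speed; a pose out of reach is approached as far as the arm can. A call with a gripper value outside its range is refused whole. OPENING is the opening, from -1 (shut) to 1 (fully open), set as the call begins (- or left out, the last holds). The fingers move at their own pace and stop on an object; FORCE is the grip in N (left out, the last holds). Time passes only in rows, so rows that repeat a pose let the fingers close. It gives the time, the measured TCP pose, the force, the opening and the grip force at its end, in the units of the state.
- r.get_state(): the state, without advancing time (a new reading comes with each control period).
- r.read_camera(name): name is "side" or "top"; returns a dict with "pixels" (480x640x3 uint8, blue, green, red), "range_z" (480x640 float32, m along the optical axis (not along the pixel's ray), 0 where there is no reading), "mtx" (3x3 intrinsics, pixels), "k1" (the pictures are not rectified: a ray, as slopes to the right and down, at radius r is drawn at 1 + k1 r^2 times it, then the intrinsics apply), "position" and "orientation" of the camera in the world. Camera axes: x right, y up, looking along -z (the intrinsics and any distortion apply to the point x, -y, -z); pixel columns grow to the right and rows downward; lengths in m; the calibration is good to about 2 mm. A picture is of the moment at which its call begins.
- r.sign_off(): hands the job in; it is judged then, once.
The state is a dict: "time": time; "qpos": joint angles; "dq": joint speeds; "joint_efforts": joint torques, N m; "eef_pos": TCP position; "eef_rot": TCP orientation; "wrist_force": force on the tool from outside, world axes, zero at the start; "wrist_torque": the same for the moment, N m; "opening": finger opening in m; "grasp_force": force on a finger pad.
Only numpy, scipy, OpenCV 4.12 (cv2) and the standard library are available. Lean on these libraries where they do the work, as an engineer would, in place of code of your own. Each camera call takes 0.05 s, during which the arm holds its last target. There are 200 camera calls.

### The job

Get the three instrument cassettes ready for the autoclave: shut the lid of the open cassette that stands in the tray, put the deep cassette on top of it and then the slim cassette on top of that, so that they make one neat, square pile in the tray with all edges flush. Set each cassette down gently rather than dropping it, and leave the instruments and vessels round about where they are.

Things in the scene. Friction and masses are not known exactly. Their poses are not given: they have to be found in the camera images.
- tray: Fixed shallow aluminium autoclave tray with a perforated floor, 190 (its x) x 290 (its y) x 20 high; floor 3 thick, walls 2.5 thick. Origin: centre of its underside, on the counter; z up.
- open_cassette: The open cassette: shallow stainless instrument cassette standing loose in the tray, 60 wide (its x) x 180 long (its y) x 24 high, about 0.5 kg, instruments bedded low inside. Lid hinged along its +x long side, latches on the -x side. Origin: centre of its underside (3 above the counter); z up. Lid shut, its top is flat, 24 above the origin (the walls' rim; the lid lies 0.5 lower).
- lid (a joint): Angle of that lid: 0 shut, flush inside the rim; pi/2 upright; stop at 1.95. Starts at 1.75 to 1.9, leaning back past upright over the +x side. 53 from hinge line to free edge, 173 long, 3 thick, 0.07 kg. Slight hinge friction: it stays near upright and moves at a light push; tipped forward below about 1.0 it falls shut by its own weight.
- lid_hinge (a point): Middle of the lid's hinge line, on the open cassette at x = +27, y = 0, z = 20.5 in its frame. Axes parallel to the cassette's.
- lid_edge (a point): Middle of the lid's free long edge, 53 from the hinge line; moves with the lid.
- deep_cassette: The deep cassette: closed, stainless, 60 wide (its x) x 180 long (its y) x 36 high, about 0.5 kg, flat top and bottom. Long sides are smooth at the middle; latches (-x side) and hinge barrels (+x side), 35 to 70 from the middle, stand out under 3. Origin: centre of its underside; z up.
- slim_cassette: The slim cassette: closed stainless cassette like the deep one, 60 wide (its x) x 180 long (its y) but only 22 high, about 0.3 kg. Origin: centre of its underside; z up. The deep and the slim cassette may stand on either side of the tray.
- forceps: Bystander: a ring-handled steel forceps lying flat, 165 long, 65 over its two finger rings, 6 high, loose. Origin: centre of its underside.
- scissors: Bystander: a pair of ring-handled steel scissors lying flat, 170 long, 65 over its rings, 6 high, loose. Origin: centre of its underside.
- kidney_dish: Bystander: an empty stainless kidney dish, 195 long, 76 across its trough, 36 high, loose. Origin: centre of its underside.
- gallipot: Bystander: a small round stainless bowl, 76 across the rim, 42 high, loose. Origin: centre of its underside.
- dressing_jar: Bystander: a round stainless dressing jar with knobbed lid, 102 across, 126 high, loose. Origin: centre of its underside.
- rinse_bottle: Bystander: a white plastic bottle, 68 across, 170 high, loose. Origin: centre of its underside.
Things that resemble listed ones, but are neither listed nor needed, are in the scene too. What is shaped like the deep_cassette but pink or red is not meant. What is shaped like the open_cassette but orange is not meant.

How it is judged:
On the way, in this order (a step that is already met when the one before it is completed fails the run):
1. the lid of the open cassette is shut (value of joint lid below 0.05 rad), for 0.2 s.
2. the deep cassette lies square on the shut one (value of joint lid below 0.05 rad and x of deep_cassette in the frame of open_cassette between -0.006 and 0.006 m and y of deep_cassette in the frame of open_cassette between -0.006 and 0.006 m and z of deep_cassette in the frame of open_cassette between 0.021 and 0.027 m and angle between the x axis of deep_cassette and the x axis of open_cassette, either way round below 0.07 rad), for 0.2 s.
3. the slim cassette lies square on the deep one (all of step 2 and x of slim_cassette in the frame of deep_cassette between -0.006 and 0.006 m and y of slim_cassette in the frame of deep_cassette between -0.006 and 0.006 m and z of slim_cassette in the frame of deep_cassette between 0.033 and 0.039 m and angle between the x axis of slim_cassette and the x axis of deep_cassette, either way round below 0.07 rad), for 0.2 s.
At the end, for the whole second after the job is handed in: Lid shut (under 0.05 rad) and its cassette flat on the tray floor; deep cassette on it, slim one on the deep, each within 6 mm along and across and 0.07 rad of the one below (either way round), heights within 3 mm, level within 0.03 rad, at rest and released (all of step 3 and x of open_cassette in the frame of tray between -0.07 and 0.07 m and y of open_cassette in the frame of tray between -0.065 and 0.065 m and z of open_cassette in the frame of tray below 0.006 m and angle between each of open_cassette, deep_cassette, slim_cassette's own z axis and vertical below 0.03 rad and linear speed of each of open_cassette, deep_cassette, slim_cassette below 0.02 m/s); the robot touches nothing.
It fails at once if the deep or the slim cassette is dropped (moves faster than 0.45 m/s while the fingers do not touch it) ((linear speed of deep_cassette above 0.45 m/s and contact force between the fingers and deep_cassette below 0.05 N) or (linear speed of slim_cassette above 0.45 m/s and contact force between the fingers and slim_cassette below 0.05 N)).
It fails at once if a bystander (forceps, scissors, kidney dish, gallipot, dressing jar, rinse bottle) is moved by more than 30 mm (distance of any of forceps, scissors, kidney_dish, gallipot, dressing_jar, rinse_bottle from where it was at the start of the episode above 0.03 m).
It also fails if it takes over 67 s, if anything falls off the work surface, if the arm or the gripper's body presses on something with over 40 N, if the wrist force passes 120 N, or if a joint passes its speed limit or range.

## Working session

There is one attempt and no reset: what is moved stays moved. The work goes in short steps, Python scripts to look and compute and a shell command to move; the robot and the scene stay as the last step left them, time stands still between calls to the robot, and variables do not carry over. Pictures are saved under pics/ and viewed, at most 10 in all, crops included, and the job is handed in when it is done.

```bash
ls; mkdir -p pics; cat > h.py <<'E'
import numpy as np, cv2
from cell import r
from scipy.spatial.transform import Rotation as R
def cam(n):
    c=r.read_camera(n); return c
def Rc(c):
    o=np.array(c["orientation"],float)
    return o if o.shape==(3,3) else R.from_euler('xyz',o).as_matrix()
def rays(c,uv):
    uv=np.array(uv,float).reshape(-1,1,2)
    # forward: d = s(1+k1 r^2)
    p=cv2.undistortPoints(uv,np.array(c["mtx"],float),np.array([c["k1"],0,0,0],float)).reshape(-1,2)
    d=np.c_[p[:,0],-p[:,1],-np.ones(len(p))]
    return d@Rc(c).T
def onplane(c,uv,z):
    d=rays(c,uv);o=np.array(c["position"]);t=(z-o[2])/d[:,2]
    return o+d*t[:,None]
def cloud(c):
    v,u=np.mgrid[0:480,0:640]
    d=rays(c,np.c_[u.ravel(),v.ravel()])
    P=np.array(c["position"])+d*c["range_z"].reshape(-1,1)
    return P.reshape(480,640,3)
E
python3 - <<'E'
from h import *
s=r.get_state();print(s, r.grip_depth)
for n in("side","top"):
    c=cam(n);print(n,c["position"],c["orientation"],c["mtx"],c["k1"],(c["range_z"]>0).mean())
    cv2.imwrite(f"pics/{n}0.png",c["pixels"]);np.savez(f"{n}0.npz",**c)
E
```

```text
pics
{'time': 0.0, 'qpos': array([ 1.06080621,  0.33391997,  0.03988361,  1.46630096, -0.01332049,
        1.34328999, -0.05852268]), 'dq': array([ 0.00065401, -0.00037142,  0.00029699, -0.00117436,  0.0015937 ,
        0.00111268,  0.00121062]), 'joint_efforts': array([-5.09409128e-04, -6.56374454e+01,  1.33418776e+00, -4.03794050e+01,
       -5.98313659e-02,  4.47828183e-02,  1.99783262e-04]), 'eef_pos': array([ 0.2592863 , -0.59545994,  0.1866391 ]), 'eef_rot': array([-3.13994905e+00,  1.92937073e-04,  4.10758707e-01]), 'wrist_force': array([ 0.4533662 ,  0.85803817, -0.31398239]), 'wrist_torque': array([-0.00604701,  0.00516891, -0.07293688]), 'grasp_force': 0.0, 'opening': 0.08723923288701585} 0.0187
side [0.10239493 0.83031912 0.83205113] [ 0.87054104  0.00926416 -2.72076813] [[570.90872355   0.         320.88038044]
 [  0.         570.90872355 241.42461065]
 [  0.           0.           1.        ]] -0.14452088453482337 0.9960807291666667
top [ 0.41017707 -0.03459551  1.07232161] [ 0.07485641  0.00522362 -1.56132236] [[441.38574111   0.         322.49092885]
 [  0.         441.38574111 234.50313572]
 [  0.           0.           1.        ]] -0.0902625324210206 0.99595703125
```

View pics/top0.png

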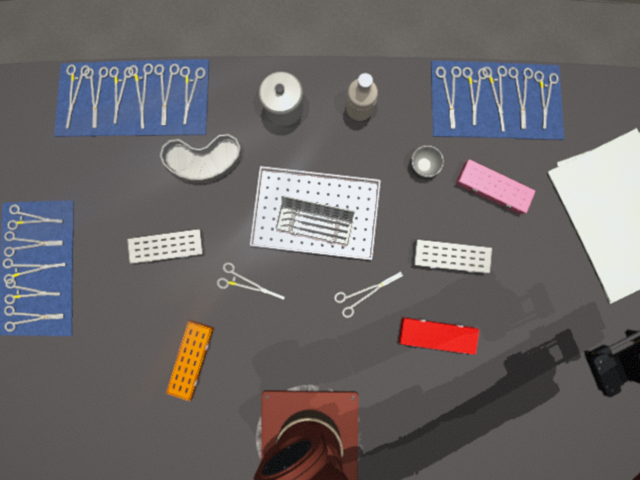

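View pics/side0.png

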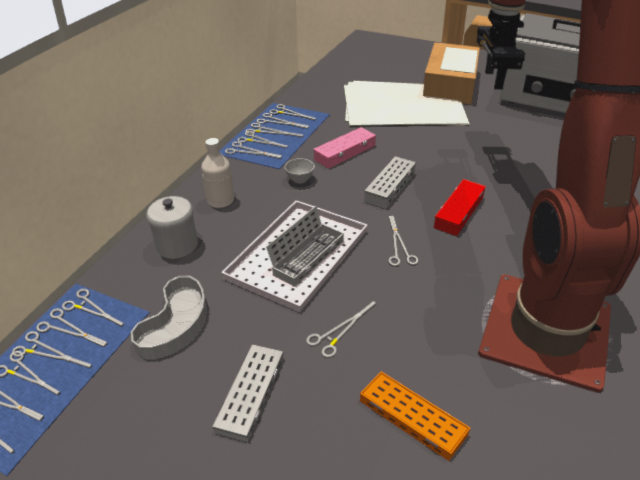

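The top view shows grey closed cassettes at about (165,246) on the left and (453,257) on the right. The tray is at (315,213), with the open cassette at (316,220) and its lid standing along the far side. The side view matches, with the cassettes at (250,390) and (390,182). Next I measure heights and poses.

```bash
cat >> h.py <<'E'
def rect(P):
    (c,(w,h),a)=cv2.minAreaRect((P[:,:2]*1000).astype(np.float32))
    if w>h: w,h=h,w; a+=90   # a: direction of short side (deg)
    a=(a+90)%180-90
    return np.round([c[0],c[1],w,h,a],1)
def blob(W,ctr,rad,zlo,zhi):
    m=(np.hypot(W[...,0]-ctr[0],W[...,1]-ctr[1])<rad)&(W[...,2]>zlo)&(W[...,2]<zhi)
    m=m.astype(np.uint8)
    m=cv2.morphologyEx(m,cv2.MORPH_CLOSE,np.ones((5,5),np.uint8))
    m=cv2.morphologyEx(m,cv2.MORPH_OPEN,np.ones((3,3),np.uint8))
    n,l,s,_=cv2.connectedComponentsWithStats(m)
    return l==1+np.argmax(s[1:,4])
def outline(c,m,z):
    k=max(cv2.findContours(m.astype(np.uint8),cv2.RETR_EXTERNAL,cv2.CHAIN_APPROX_NONE)[0],key=len)
    return onplane(c,k.reshape(-1,2),z)
E
python3 - <<'E'
from h import *
C={n:dict(np.load(n+"0.npz")) for n in("top","side")}
W={n:cloud(c) for n,c in C.items()}
ctr={'L':W['top'][246,165],'Rr':W['top'][257,453]}
print(ctr, W['top'][300,300])
for k,p in ctr.items():
    for n in C:
        w=W[n]; m=blob(w,p,.12,.012,.06)
        z=w[m][:,2]; hi=np.percentile(z,60)
        t=blob(w,p,.12,hi-.004,hi+.004)
        print(k,n,np.round(np.percentile(z,[5,30,50,70,95])*1000,1),'top rect',rect(w[t]),'outl',rect(outline(C[n],t,np.median(w[t][:,2]))),t.sum())
# tray region
p=W['top'][213,315]
for n in C:
    w=W[n]; m=blob(w,p,.2,.010,.1); 
    print('tray',n,rect(w[blob(w,p,.2,.014,.024)]))
    q=w[blob(w,p,.11,.034,.12)]
    print(n,'lid',len(q),q.min(0),q.max(0)); 
    ct=q.mean(0);u,s,vt=np.linalg.svd(q-ct,full_matrices=False);print(ct,vt,s/np.sqrt(len(q)))
    q=w[(np.hypot(w[...,0]-p[0],w[...,1]-p[1])<.1)&(w[...,2]>.024)&(w[...,2]<.031)]
    print('rim',len(q),rect(q))
for n,b in(('top',(230,150,400,275)),('side',(215,190,375,315))):
    im=C[n]['pixels'][b[1]:b[3],b[0]:b[2]]
    cv2.imwrite(f"pics/crop_{n}.png",cv2.resize(im,None,fx=4,fy=4,interpolation=cv2.INTER_CUBIC))
E
```

```text
{'L': array([0.45757047, 0.35140209, 0.02268249]), 'Rr': array([ 0.43743126, -0.33776086,  0.03379643])} [ 0.33136616  0.02461934 -0.00055167]
L top [18.6 21.3 22.4 23.3 25.7] top rect [455.  205.2  81.8 481.   -0.9] outl [458.2 352.2  63.8 180.4   8.1] 1844
L side [17.1 20.  20.9 21.7 23.5] top rect [329.9 569.2 122.7 681.8  30.9] outl [456.3 357.2  64.7 183.4   8.1] 3156
Rr top [31.9 35.1 36.2 37.3 39.5] top rect [ 443.2 -234.4   74.6  398.    -1.2] outl [ 439.9 -337.8   63.8  180.7   -5.8] 1963
Rr side [15.6 33.  34.8 36.  38.3] top rect [ 309.2  207.7  113.3 1307.2   13.4] outl [ 438.2 -333.    64.5  188.    -5.9] 1023
tray top [479.1  -8.8 124.2 158.7 -11.9]
top lid 662 [ 0.41017707 -0.10073772  0.03075513] [0.57485321 0.07011399 1.07232161]
[ 0.55017879 -0.0157392   0.05985309] [[ 0.14034582  0.14684903 -0.97915188]
 [-0.18511012 -0.9676106  -0.1716507 ]
 [-0.97264448  0.20534139 -0.10861686]] [0.05777588 0.04973715 0.00579361]
rim 212 [534.6 -18.3 172.1 176.  -38.6]
tray side [ 359.2  383.5  145.  1020.5   21.8]
side lid 1072 [ 0.10239493 -0.10130869  0.03161399] [0.57495236 0.83031912 0.83205113]
[ 0.55059402 -0.00567048  0.05631836] [[ 0.19239962 -0.85791877 -0.47640086]
 [-0.57017966 -0.49284796  0.65726406]
 [-0.79867236  0.14517672 -0.58399159]] [0.07398333 0.03577983 0.01007235]
rim 304 [521.4  -2.3 149.4 174.6 -49.2]
```

View pics/crop_top.png

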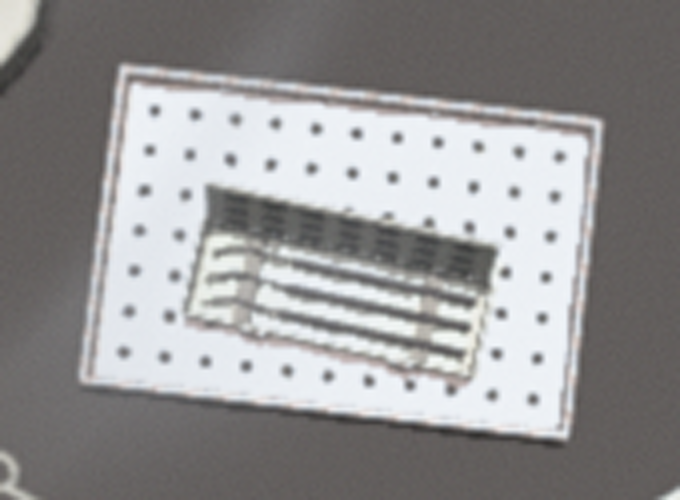

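The crop shows the open cassette's front rim corners at about (276,230) and (347,245), and the lid's free edge running from (282,196) to (354,211). The deep cassette is the right one (36 high) and the slim one is on the left (22 high).

```bash
python3 - <<'E'
from h import *
C={n:dict(np.load(n+"0.npz")) for n in("top","side")}
c=C['top'];W=cloud(c);ok=c['range_z']>0
P=onplane(c,[(276.2,230),(347.5,245.5)],.027);print(P)
d=P[1]-P[0];print('len',np.linalg.norm(d),'yaw short',np.degrees(np.arctan2(d[0],-d[1])))
f=d/np.linalg.norm(d);xx=np.array([-f[1],f[0],0]);print('xaxis',xx,'centre',P.mean(0)+.03*xx)
print('lid edge',onplane(c,[(281.7,196),(354.3,211)],.075))
for n,(u,v) in dict(jar=(281,100),bottle=(362,100),galli=(427,160),dish=(200,157)).items():
    m=ok&(W[...,2]>.03)&(np.hypot(*(W[...,:2]-W[v,u,:2]).transpose(2,0,1))<.09);q=W[m];print(n,np.round(q.min(0),3),np.round(q.max(0),3))
s=C['side'];Ws=cloud(s);
p=P.mean(0)+.04*xx
for n,w,o in(('top',W,ok),('side',Ws,s['range_z']>0)):
    m=o&(np.hypot(w[...,0]-p[0],w[...,1]-p[1])<.11)&(w[...,2]>.034)&(w[...,2]<.12);q=w[m]
    x=(q-p)@xx; 
    for lo in(.035,.045,.055,.065,.073): 
        k=(q[:,2]>lo)&(q[:,2]<lo+.01);print(n,lo,k.sum(),np.median(x[k]) if k.any() else '')
    print(np.percentile(q[:,2],99), rect(q[q[:,2]>.066]))
k=(282,218,372,315)
E
```

```text
[[ 0.49826681  0.08190059  0.027     ]
 [ 0.46291519 -0.08792623  0.027     ]]
len 0.17346725434598048 yaw short -11.758923961694592
xaxis [ 0.97901374 -0.20379424  0.        ] centre [ 0.50996141 -0.00912665  0.027     ]
lid edge [[ 0.57230871  0.06537538  0.075     ]
 [ 0.53921431 -0.10055778  0.075     ]]
jar [0.758 0.021 0.03 ] [0.862 0.121 0.129]
bottle [ 0.774 -0.149  0.03 ] [ 0.839 -0.083  0.175]
galli [ 0.63  -0.373  0.03 ] [ 0.703 -0.239  0.048]
dish [0.618 0.192 0.03 ] [0.73  0.368 0.042]
top 0.035 135 0.02575966552096629
top 0.045 131 0.028902348996083547
top 0.055 152 0.032064716912546046
top 0.065 181 0.0356629898038746
top 0.073 83 0.03726887221001146
0.07662344373737506 [555.3 -16.3   6.9 171.3 -11.9]
side 0.035 255 0.026593951612549214
side 0.045 262 0.02964622939980472
side 0.055 250 0.03247069719620507
side 0.065 257 0.03547552879343967
side 0.073 37 0.03561654404152904
0.07440774098967602 [555.6 -14.8  10.8 176.1 -11.6]
```

```bash
cat >> h.py <<'E'
def go(x,y,z,yawdeg):
    s=r.get_state();p=s["eef_pos"];T=R.from_euler('xyz',s["eef_rot"])
    G=R.from_euler('xyz',[np.pi,0,np.radians(yawdeg)])
    dp=T.inv().apply(np.array([x,y,z])-p)/.04
    print("t",round(s["time"],2),"at",np.round(p,4),"yaw",np.degrees(s["eef_rot"]).round(2),"dp",dp.round(2),"rot",(np.degrees((T.inv()*G).as_rotvec())/5).round(2))
E
python3 -c "
from h import *
go(.600,-.027,.187,-11.8)"
```

```text
t 0.1 at [ 0.2593 -0.5955  0.1868] yaw [-1.7992e+02  1.0000e-02  2.3540e+01] dp [ 1.348e+01 -9.630e+00  1.000e-02] rot [-0.02  0.01  7.07]
```

```bash
python3 -m creep '[{"dp":[13.5,-9.6,0],"rotation":[0,0,7.07]},{"dp":[13.5,-9.6,0],"rotation":[0,0,7.07]},{"dp":[13.5,-9.6,0],"rotation":[0,0,7.07]},{"dp":[13.5,-9.6,0],"rotation":[0,0,7.07]},{"dp":[13.5,-9.6,0],"rotation":[0,0,7.07]},{"dp":[13.5,-9.6,0],"rotation":[0,0,7.07]},{"dp":[13.5,-9.6,0],"rotation":[0,0,7.07]},{"dp":[13.5,-9.6,0],"rotation":[0,0,7.07]},{"dp":[13.5,-9.6,0],"rotation":[0,0,7.07]},{"dp":[13.5,-9.6,0],"rotation":[0,0,7.07]}]' -1; python3 -c "
from h import *
go(.600,-.027,.187,-11.8)"
```

```text
time: 1.1
eef_pos: [0.5139, -0.1726, 0.1875]
eef_rot: [3.142, 0.0, -0.206]
wrist_force: [1.4, -1.6, 0.4]
opening: 0.0153
grasp_force: 0.0
t 1.1 at [ 0.5139 -0.1726  0.1875] yaw [ 1.800e+02  1.000e-02 -1.183e+01] dp [ 1.36 -4.    0.01] rot [ 0.    0.   -0.01]
```

```bash
python3 -m creep '[{"dp":[1.36,-4,0],"rotation":[0,0,0]},{"dp":[1.36,-4,0],"rotation":[0,0,0]},{"dp":[1.36,-4,0],"rotation":[0,0,0]},{"dp":[1.36,-4,0],"rotation":[0,0,0]},{"dp":[1.36,-4,0],"rotation":[0,0,0]},{"dp":[1.36,-4,3.4],"rotation":[0,0,0]},{"dp":[1.36,-4,3.4],"rotation":[0,0,0]},{"dp":[1.36,-4,3.4],"rotation":[0,0,0]},{"dp":[1.36,-4,3.4],"rotation":[0,0,0]},{"dp":[1.36,-4,3.4],"rotation":[0,0,0]}]' -1; python3 -c "
from h import *
go(.600,-.027,.05,-11.8)"
```

```text
time: 2.1
eef_pos: [0.5993, -0.03, 0.0523]
eef_rot: [3.141, 0.001, -0.207]
wrist_force: [0.3, -0.4, 0.6]
opening: 0.0003
grasp_force: 0.0
t 2.1 at [ 0.5993 -0.03    0.0523] yaw [ 1.7998e+02  3.0000e-02 -1.1880e+01] dp [ 0.   -0.08  0.06] rot [ 0.    0.01 -0.02]
```

```bash
python3 -m creep '[{"dp":[-0.3,0,0],"rotation":[0,0,0]},{"dp":[-0.55,0,0],"rotation":[0,0,0]},{"dp":[-0.75,0,0],"rotation":[0,0,0]},{"dp":[-0.95,0,0],"rotation":[0,0,0]},{"dp":[-1.15,0,0],"rotation":[0,0,0]},{"dp":[-1.35,0,0],"rotation":[0,0,0]},{"dp":[-1.55,0,0],"rotation":[0,0,0]},{"dp":[-1.75,0,0],"rotation":[0,0,0]},{"dp":[-1.95,0,0],"rotation":[0,0,0]},{"dp":[-2.1,0,0],"rotation":[0,0,0]}]'; python3 -m creep '[{"dp":[-0.15,0,0],"rotation":[0,0,0]},{"dp":[-0.3,0,0],"rotation":[0,0,0]},{"dp":[-0.4,0,0],"rotation":[0,0,0]},{"dp":[-0.4,0,-1],"rotation":[0,0,0]},{"dp":[-0.4,0,-2],"rotation":[0,0,0]}]'; python3 - <<'E'
from h import *
c=cam('side');cv2.imwrite("pics/lid.png",cv2.resize(c['pixels'][150:330,200:440],None,fx=3,fy=3))
go(.439,-.3365,.17,90-5.8)
E
```

```text
time: 3.1
eef_pos: [0.5164, -0.0116, 0.0516]
eef_rot: [3.142, 0.0, -0.206]
wrist_force: [-0.9, 0.4, -0.8]
opening: 0.0003
grasp_force: 0.0
time: 3.6
eef_pos: [0.5002, -0.0084, 0.1318]
eef_rot: [3.141, 0.003, -0.206]
wrist_force: [1.7, -0.4, 1.3]
opening: 0.0004
grasp_force: 0.0
t 3.65 at [ 0.5044 -0.0082  0.1392] yaw [-179.92   -0.42  -11.8 ] dp [ 0.08  8.37 -0.78] rot [  0.06  -0.08 -19.2 ]
```

View pics/lid.png

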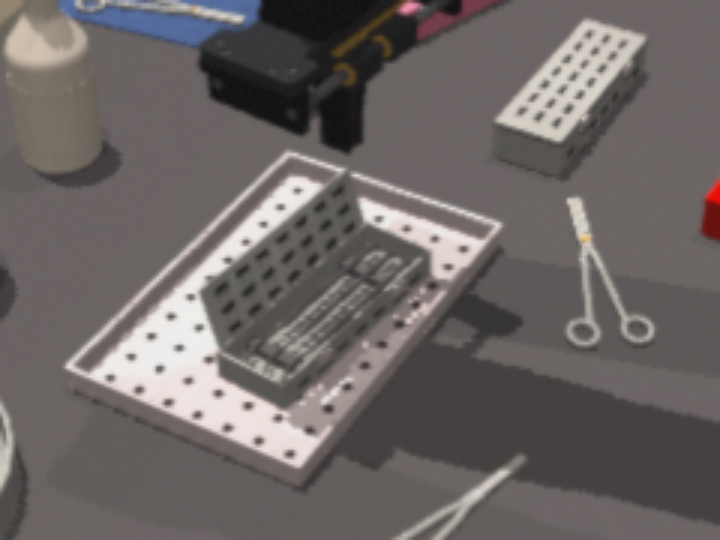

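The side crop shows the lid still standing at crop (280,260), with the finger lifted above it. I measure its angle and the cassette's pose now.

```bash
cat > lid.py <<'E'
from h import *
for n in('top','side'):
    c=cam(n);w=cloud(c);o=c['range_z']>0
    p=np.array([.510,-.009]);xx=np.array([.979,-.204])
    m=o&(np.hypot(w[...,0]-p[0],w[...,1]-p[1])<.11)&(w[...,2]>.024)&(w[...,2]<.085);q=w[m]
    x=(q[:,:2]-p)@xx
    for lo in(.024,.03,.035,.045,.055,.065,.073):
        k=(q[:,2]>lo)&(q[:,2]<lo+.008);print(n,lo,k.sum(),np.percentile(x[k],[5,50,95]).round(4) if k.any() else '')
E
python3 lid.py
```

```text
top 0.024 0 
top 0.03 0 
top 0.035 0 
top 0.045 0 
top 0.055 0 
top 0.065 0 
top 0.073 0 
side 0.024 352 [-0.0275  0.0308  0.0351]
side 0.03 203 [0.0319 0.0345 0.0381]
side 0.035 201 [0.0328 0.0362 0.0384]
side 0.045 224 [0.0362 0.0393 0.0429]
side 0.055 199 [0.0398 0.0424 0.0452]
side 0.065 222 [0.0427 0.0457 0.049 ]
side 0.073 34 [0.0432 0.0457 0.0476]
```

```bash
python3 - <<'E'
from h import *
s=r.get_state();print(s['eef_pos'],s['eef_rot'],s['time'])
c=cam('side');w=cloud(c);o=c['range_z']>0
q=np.array(s['eef_pos'])-c['position'];q=Rc(c).T@q;a,b=q[0]/-q[2],-q[1]/-q[2];k=1+c['k1']*(a*a+b*b)
print('tcp px',c['mtx'][0,0]*a*k+c['mtx'][0,2],c['mtx'][1,1]*b*k+c['mtx'][1,2])
dark=o&(w[...,2]>.1)&(w[...,2]<.4)&(np.abs(w[...,1])<.2)&(w[...,0]>.35)&(w[...,0]<.7)
Q=w[dark];i=np.argsort(Q[:,2])
for lo in(.1,.12,.14,.16,.18,.2,.24): 
    k=(Q[:,2]>lo)&(Q[:,2]<lo+.02)
    if k.any(): print(lo,k.sum(),Q[k].min(0).round(3),Q[k].max(0).round(3))
cv2.imwrite("pics/lid2.png",c['pixels'])
E
```

```text
[ 0.50345727 -0.00846196  0.13430448] [-3.14082029 -0.00527984 -0.20638679] 3.75
tcp px 312.54447946203226 209.34086487474997
0.16 65 [ 0.49  -0.015  0.167] [0.516 0.005 0.18 ]
0.18 114 [ 0.49  -0.017  0.18 ] [0.517 0.007 0.2  ]
0.2 95 [ 0.489 -0.017  0.2  ] [0.515 0.011 0.22 ]
0.24 762 [ 0.449 -0.091  0.24 ] [0.555 0.088 0.26 ]
```

View pics/lid2.png

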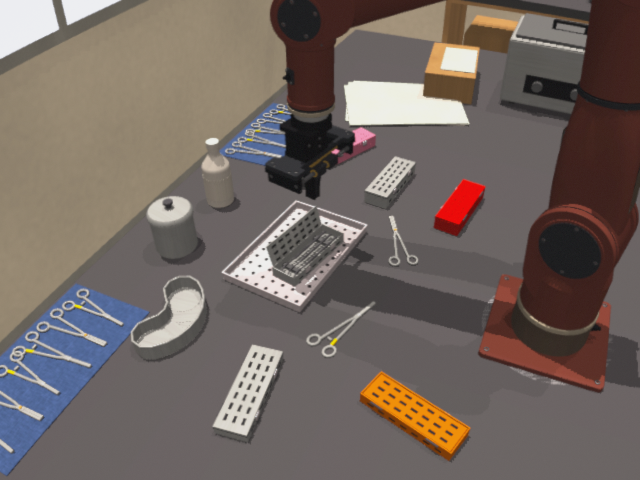

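The fingertip in the picture, at (313,194), sits about 33 mm higher than the reported TCP, which projects to (313,209). That explains the missed lid: the finger passed over it. I check whether the same offset shows at the start pose.

```bash
python3 - <<'E'
from h import *
for n in('side','top'):
    c=dict(np.load(n+"0.npz"));w=cloud(c);o=c['range_z']>0
    m=o&(np.hypot(w[...,0]-.2593,w[...,1]+.5955)<.12)&(w[...,2]>.05)
    Q=w[m]
    for lo in(.14,.16,.18,.2,.22,.24,.26,.28,.3):
        k=(Q[:,2]>lo)&(Q[:,2]<=lo+.02)
        if k.any(): print(n,lo,k.sum(),Q[k].min(0).round(3),Q[k].max(0).round(3))
c=cam('top');w=cloud(c);o=c['range_z']>0
m=o&(w[...,2]>.01)&(w[...,2]<.1)&(w[...,0]>.35)&(w[...,0]<.6)&(abs(w[...,1])<.15)
print(m.sum(), r.get_state()['qpos'].round(3), r.get_state()['eef_pos'])
E
```

```text
side 0.2 2 [ 0.239 -0.643  0.22 ] [ 0.29  -0.551  0.22 ]
side 0.22 119 [ 0.229 -0.643  0.22 ] [ 0.29  -0.536  0.24 ]
side 0.24 81 [ 0.228 -0.643  0.24 ] [ 0.29  -0.535  0.26 ]
side 0.26 81 [ 0.225 -0.642  0.26 ] [ 0.291 -0.533  0.28 ]
side 0.28 159 [ 0.191 -0.659  0.281] [ 0.325 -0.498  0.3  ]
side 0.3 418 [ 0.188 -0.665  0.3  ] [ 0.329 -0.491  0.32 ]
top 0.22 51 [ 0.247 -0.641  0.222] [ 0.29  -0.545  0.239]
top 0.24 40 [ 0.267 -0.641  0.241] [ 0.292 -0.632  0.259]
top 0.26 5 [ 0.278 -0.637  0.26 ] [ 0.282 -0.635  0.264]
top 0.28 87 [ 0.194 -0.537  0.291] [ 0.273 -0.503  0.3  ]
top 0.3 413 [ 0.189 -0.604  0.3  ] [ 0.298 -0.498  0.32 ]
266 [ 0.285  0.094 -0.375  1.878  0.037  1.177 -1.88 ] [ 0.50133675 -0.00859636  0.13133383]
```

```bash
python3 -c "
from h import *
go(.600,-.029,.016,-11.8)"; python3 -m creep '[{"dp":[1.2,0,0],"rotation":[0,0,0]},{"dp":[2.5,0,0],"rotation":[0,0,0]},{"dp":[2.5,0,0],"rotation":[0,0,0]},{"dp":[2.5,0,0],"rotation":[0,0,0]},{"dp":[2.5,0,1.2],"rotation":[0,0,0]},{"dp":[2.5,0,2.4],"rotation":[0,0,0]},{"dp":[2.5,0,2.9],"rotation":[0,0,0]},{"dp":[2.5,0,2.9],"rotation":[0,0,0]},{"dp":[2.5,0,2.9],"rotation":[0,0,0]}]';python3 -c "
from h import *
go(.600,-.029,.016,-11.8)"
```

```text
t 3.85 at [ 0.5013 -0.0086  0.1313] yaw [ 1.800e+02 -1.000e-02 -1.182e+01] dp [ 2.52 -0.01  2.88] rot [ 0. -0. -0.]
time: 4.75
eef_pos: [0.599, -0.0286, 0.0164]
eef_rot: [-3.142, -0.0, -0.206]
wrist_force: [0.2, -0.6, -0.0]
opening: 0.0002
grasp_force: 0.0
t 4.75 at [ 0.599  -0.0286  0.0164] yaw [-179.99   -0.    -11.78] dp [0.03 0.   0.01] rot [-0. -0.  0.]
```

```bash
python3 -m creep '[{"dp":[-0.3,0,0],"rotation":[0,0,0]},{"dp":[-0.55,0,0],"rotation":[0,0,0]},{"dp":[-0.75,0,0],"rotation":[0,0,0]},{"dp":[-0.95,0,0],"rotation":[0,0,0]},{"dp":[-1.15,0,0],"rotation":[0,0,0]},{"dp":[-1.35,0,0],"rotation":[0,0,0]},{"dp":[-1.55,0,0],"rotation":[0,0,0]},{"dp":[-1.75,0,0],"rotation":[0,0,0]},{"dp":[-1.95,0,0],"rotation":[0,0,0]},{"dp":[-2.1,0,0],"rotation":[0,0,0]}]'; python3 -m creep '[{"dp":[-0.15,0,0],"rotation":[0,0,0]},{"dp":[-0.3,0,0],"rotation":[0,0,0]},{"dp":[-0.4,0,0],"rotation":[0,0,0]},{"dp":[-0.4,0,-1],"rotation":[0,0,0]},{"dp":[-0.4,0,-2.5],"rotation":[0,0,0]},{"dp":[-0.4,0,-3],"rotation":[0,0,0]}]'; python3 lid.py;  python3 -c "
from h import *
go(.439,-.3365,.13,90-5.8)
s=r.get_state();print(s['qpos'])"
```

```text
time: 5.75
eef_pos: [0.5163, -0.0116, 0.0155]
eef_rot: [3.142, 0.0, -0.206]
wrist_force: [0.3, -0.3, 0.6]
opening: 0.0004
grasp_force: 0.0
time: 6.35
eef_pos: [0.5025, -0.0083, 0.139]
eef_rot: [-3.141, -0.003, -0.206]
wrist_force: [-0.1, 0.4, 0.1]
opening: 0.0001
grasp_force: 0.0
top 0.024 0 
top 0.03 0 
top 0.035 0 
top 0.045 0 
top 0.055 0 
top 0.065 0 
top 0.073 0 
side 0.024 1297 [-0.0255  0.0014  0.0302]
side 0.03 6 [-0.0246  0.0025  0.029 ]
side 0.035 0 
side 0.045 0 
side 0.055 0 
side 0.065 0 
side 0.073 0 
t 6.45 at [ 0.5044 -0.0083  0.1404] yaw [-179.93   -0.45  -11.82] dp [0.08 8.37 0.25] rot [  0.07  -0.08 -19.2 ]
[ 0.29282473  0.0865428  -0.38266628  1.86608288  0.03604952  1.18758709
 -1.87885364]
```

```bash
python3 -m creep '[{"dp":[0.08,8.37,0],"rotation":[0,0,-19.2]},{"dp":[0.08,8.37,0],"rotation":[0,0,-19.2]},{"dp":[0.08,8.37,0],"rotation":[0,0,-19.2]},{"dp":[0.08,8.37,0],"rotation":[0,0,-19.2]},{"dp":[0.08,8.37,0],"rotation":[0,0,-19.2]},{"dp":[0.08,8.37,0],"rotation":[0,0,-19.2]},{"dp":[0.08,8.37,0],"rotation":[0,0,-19.2]},{"dp":[0.08,8.37,0],"rotation":[0,0,-19.2]},{"dp":[0.08,8.37,0],"rotation":[0,0,-19.2]},{"dp":[0.08,8.37,0],"rotation":[0,0,-19.2]}]' 1 30; python3 -m creep '[{"dp":[0,0,0],"rotation":[0,0,-4]},{"dp":[0,0,0],"rotation":[0,0,-4]}]'; cat > pose.py <<'E'
from h import *
# top face of a box near p with height z: rect outline per camera, at measured height
def face(p,z,tol=.005,rad=.11):
    for n in('top','side'):
        c=cam(n);w=cloud(c);w[c['range_z']<=0]=9
        t=blob(w,p,rad,z-tol,z+tol);zz=np.median(w[t][:,2])
        q=w[t];b=outline(c,t,zz)
        print(n,t.sum(),'z',round(zz*1000,1),'cloud',rect(q),'outl',rect(b))
        u=np.argmin(np.hypot(*(q[:,:2]-q[:,:2].mean(0)).T))
E
python3 - <<'E'
from pose import *
go(.439,-.3365,.13,90-5.8)
face((.511,-.009),.0265); face((.439,-.3365),.036)
E
```

```text
time: 7.45
eef_pos: [0.4351, -0.3377, 0.1344]
eef_rot: [-3.14, -0.0, 1.174]
wrist_force: [0.9, 1.2, 0.3]
opening: 0.0724
grasp_force: 0.0
time: 7.65
eef_pos: [0.4357, -0.3366, 0.1345]
eef_rot: [-3.141, -0.001, 1.477]
wrist_force: [0.2, -0.1, 0.3]
opening: 0.0844
grasp_force: 0.0
t 7.65 at [ 0.4357 -0.3366  0.1345] yaw [-1.7994e+02 -5.0000e-02  8.4600e+01] dp [0.01 0.08 0.11] rot [-0.01 -0.01  0.08]
top 1932 z 26.8 cloud [ 4700.2  4487.3   140.2 12465.5   -43. ] outl [514.   -7.7  63.9 179.8 -11.8]
side 1637 z 25.4 cloud [ 4700.2  4489.    144.4 12463.2   -43. ] outl [512.5  -3.6  65.8 183.4 -11.9]
top 1501 z 36.4 cloud [ 4671.3  4333.6   126.3 12729.3   -42.3] outl [ 441.2 -320.2   63.8  146.    -6.5]
side 1027 z 35.6 cloud [ 4661.4  4324.8   149.2 12755.5   -42.2] outl [ 439.1 -332.3   63.9  189.3   -5.5]
```

```bash
python3 -m creep '[{"dp":[-0.02,0.11,0],"rotation":[0,0,0.08]},{"dp":[-0.02,0.11,1.2],"rotation":[0,0,0.08]},{"dp":[-0.02,0.11,2.4],"rotation":[0,0,0.08]},{"dp":[-0.02,0.11,3.2],"rotation":[0,0,0.08]},{"dp":[-0.02,0.11,3.6],"rotation":[0,0,0.08]},{"dp":[-0.02,0.11,3.88],"rotation":[0,0,0.08]},{"dp":[-0.02,0.11,3.88],"rotation":[0,0,0.08]}]' 1 30 && python3 -m creep '[{"dp":[0,0,0],"rotation":[0,0,0]},{"dp":[0,0,0],"rotation":[0,0,0]},{"dp":[0,0,0],"rotation":[0,0,0]},{"dp":[0,0,0],"rotation":[0,0,0]},{"dp":[0,0,0],"rotation":[0,0,0]},{"dp":[0,0,0],"rotation":[0,0,0]}]' -1 30; python3 - <<'E'
from pose import *
go(.439,-.3365,.13,90-5.8)
face((.439,-.3365),.036)
E
```

```text
time: 8.55
eef_pos: [0.4399, -0.3375, -0.0209]
eef_rot: [-3.14, -0.001, 1.462]
wrist_force: [-0.3, -0.4, 0.2]
opening: 0.0873
grasp_force: 0.0
time: 9.15
eef_pos: [0.4404, -0.3383, -0.019]
eef_rot: [3.142, 0.0, 1.464]
wrist_force: [-1.9, 0.0, 6.4]
opening: 0.0598
grasp_force: 30.0
t 9.15 at [ 0.4404 -0.3383 -0.019 ] yaw [1.800e+02 2.000e-02 8.385e+01] dp [ 0.04 -0.04 -3.73] rot [ 0.    0.   -0.07]
top 992 z 36.6 cloud [ 4686.4  4350.7    99.1 12684.    -42.4] outl [ 444.6 -292.6   64.1   90.    -6.1]
side 875 z 35.5 cloud [ 4670.7  4334.    162.2 12729.1   -42.1] outl [ 440.5 -331.    80.3  185.5  -11.6]
```

```bash
python3 -m creep '[{"dp":[0,0,-0.3],"rotation":[0,0,0]},{"dp":[0,0,-0.9],"rotation":[0,0,0]},{"dp":[0,0,-1.8],"rotation":[0,0,0]},{"dp":[0.3,0.03,-2.7],"rotation":[0,0,0]},{"dp":[1.0,0.1,-3],"rotation":[0,0,0.1]},{"dp":[2.0,0.2,-3],"rotation":[0,0,0.2]},{"dp":[3.0,0.34,-3],"rotation":[0,0,0.4]},{"dp":[4.0,0.46,-3],"rotation":[0,0,0.6]},{"dp":[5.0,0.57,-3],"rotation":[0,0,0.8]},{"dp":[6.0,0.69,-3],"rotation":[0,0,1]}]' && python3 -m creep '[{"dp":[0.9,0.2,0],"rotation":[0,0,0.15]},{"dp":[1.7,0.3,0],"rotation":[0,0,0.15]},{"dp":[2.2,0.4,0],"rotation":[0,0,0.15]},{"dp":[2.38,0.44,0],"rotation":[0,0,0.15]},{"dp":[2.38,0.44,0],"rotation":[0,0,0.15]}]';python3 -c "
from h import *
go(.5144,-.0082,.025,78.2)"
```

```text
time: 10.25
eef_pos: [0.4931, -0.1007, 0.1006]
eef_rot: [-3.141, 0.0, 1.376]
wrist_force: [0.1, 0.2, -5.0]
opening: 0.0595
grasp_force: 30.0
time: 10.75
eef_pos: [0.529, -0.0117, 0.1004]
eef_rot: [-3.141, -0.0, 1.365]
wrist_force: [-0.1, -0.6, -4.6]
opening: 0.0595
grasp_force: 30.0
t 10.75 at [ 0.529  -0.0117  0.1004] yaw [-1.7996e+02 -1.0000e-02  7.8210e+01] dp [ 0.01 -0.37  1.88] rot [-0.01 -0.    0.  ]
```

```bash
python3 -m creep '[{"dp":[0,-0.37,0.4],"rotation":[0,0,0]},{"dp":[0,-0.37,1.0],"rotation":[0,0,0]},{"dp":[0,-0.37,1.6],"rotation":[0,0,0]},{"dp":[0,-0.37,1.9],"rotation":[0,0,0]},{"dp":[0,-0.37,2.1],"rotation":[0,0,0]},{"dp":[0,-0.37,2.13],"rotation":[0,0,0]},{"dp":[0,-0.37,2.13],"rotation":[0,0,0]}]'; cat > ends.py <<'E'
from h import *
import sys
# extents of horizontal face at height z along long (L) and short (S) axis, per camera
def ends(z,p=(.513,-.006),ang=-11.8,tol=.004,show=True):
    a=np.radians(ang);S=np.array([np.cos(a),np.sin(a)]);L=np.array([-S[1],S[0]])
    for n in('top','side'):
        c=cam(n);w=cloud(c);w[c['range_z']<=0]=9
        m=(np.hypot(w[...,0]-p[0],w[...,1]-p[1])<.13)&(abs(w[...,2]-z)<tol)
        g=c['pixels'].astype(int); m&=(g.min(-1)>60)
        zz=np.median(w[m][:,2]);q=onplane(c,np.argwhere(m)[:,::-1],zz)[:,:2]-np.array(p)
        l=q@L*1000;s=q@S*1000
        o=[n,m.sum(),'z',round(zz*1000,1),'L',np.percentile(l,[.5,99.5]).round(1)]
        for e in((-80,-40),(40,80)):
            k=(l>e[0])&(l<e[1])
            if k.sum()>30: o+=['S@',e,np.percentile(s[k],[1,99]).round(1)]
        print(*o)
E
python3 - <<'E'
from ends import *
go(.5144,-.0082,.007,78.2)
ends(.071)
cv2.imwrite("pics/hover.png",cam('side')['pixels'][120:360,160:480].repeat(2,0).repeat(2,1))
E
```

```text
time: 11.45
eef_pos: [0.5152, -0.0097, 0.0158]
eef_rot: [3.141, -0.0, 1.363]
wrist_force: [-0.1, 0.4, -4.7]
opening: 0.0599
grasp_force: 30.0
t 11.45 at [ 0.5152 -0.0097  0.0158] yaw [ 1.7996e+02 -1.0000e-02  7.8080e+01] dp [ 0.03 -0.03  0.22] rot [ 0.01 -0.   -0.02]
top 95 z 70.9 L [-92.7  86.9]
side 957 z 70.1 L [-55.4  92.1] S@ (40, 80) [-29.5  31.9]
```

View pics/hover.png

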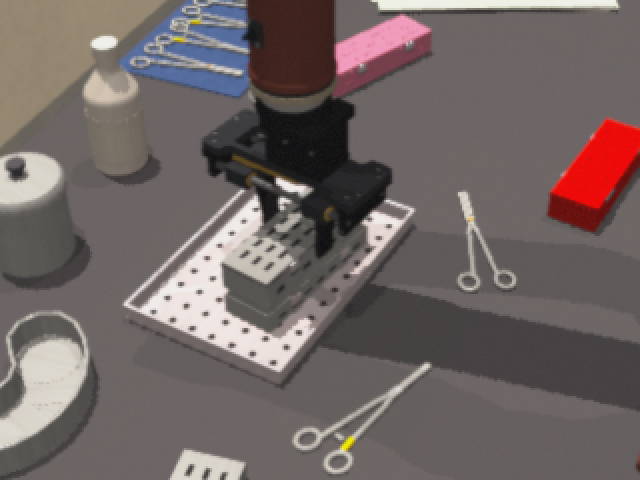

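The hover picture shows the deep cassette at about (290,250), right above the shut one and parallel to it. The measured offset is about 1.5 mm along the length and 1–2 mm across, so I correct that while lowering.

```bash
python3 -m creep '[{"dp":[0.035,-0.04,0],"rotation":[0,0,0]},{"dp":[0.035,-0.04,0.06],"rotation":[0,0,0]},{"dp":[0.035,-0.04,0.11],"rotation":[0,0,0]},{"dp":[0.035,-0.04,0.15],"rotation":[0,0,0]},{"dp":[0.035,-0.04,0.18],"rotation":[0,0,0]},{"dp":[0.035,-0.04,0.2],"rotation":[0,0,0]},{"dp":[0.035,-0.04,0.21],"rotation":[0,0,0]},{"dp":[0.035,-0.04,0.21],"rotation":[0,0,0]}]'; python3 - <<'E'
from ends import *
ends(.063)
E
```

```text
time: 12.4
eef_pos: [0.5133, -0.0078, 0.008]
eef_rot: [-3.141, 0.001, 1.363]
wrist_force: [-7.5, 0.5, 11.6]
opening: 0.0601
grasp_force: 30.0
top 106 z 63.3 L [-91.4  88.4]
side 944 z 61.8 L [-55.   93.4] S@ (40, 80) [-31.5  29.2]
```

```bash
python3 -m creep '[{"dp":[0,0,0],"rotation":[0,0,0]},{"dp":[0,0,0],"rotation":[0,0,0]},{"dp":[0,0,0],"rotation":[0,0,0]},{"dp":[0,0,0],"rotation":[0,0,0]},{"dp":[0,0,-0.4],"rotation":[0,0,0]},{"dp":[0,0,-1.2],"rotation":[0,0,0]},{"dp":[0,0,-2.2],"rotation":[0,0,0]},{"dp":[0,0,-2.6],"rotation":[0,0,0]}]' 1 30; python3 -c "
from h import *
go(.458,.3525,.11,98.1)"
```

```text
time: 13.3
eef_pos: [0.5153, -0.0074, 0.1144]
eef_rot: [3.137, -0.001, 1.363]
wrist_force: [1.6, 0.4, 0.0]
opening: 0.0869
grasp_force: 0.0
t 13.3 at [ 0.5153 -0.0074  0.1144] yaw [ 1.7975e+02 -5.0000e-02  7.8120e+01] dp [ 8.51 -3.25  0.1 ] rot [ 0.05 -0.   -4.  ]
```

```bash
python3 -m creep '[{"dp":[8.51,-3.25,0],"rotation":[0,0,-4]},{"dp":[8.51,-3.25,0],"rotation":[0,0,-4]},{"dp":[8.51,-3.25,0],"rotation":[0,0,-4]},{"dp":[8.51,-3.25,0],"rotation":[0,0,-4]},{"dp":[8.51,-3.25,0],"rotation":[0,0,-4]},{"dp":[8.51,-3.25,0],"rotation":[0,0,-4]},{"dp":[8.51,-3.25,0],"rotation":[0,0,-4]},{"dp":[8.51,-3.25,0],"rotation":[0,0,-4]},{"dp":[8.51,-3.25,0],"rotation":[0,0,-4]},{"dp":[8.51,-3.25,0],"rotation":[0,0,-4]}]'; python3 - <<'E'
from ends import *
from pose import face
go(.458,.3525,-.021,98.1)
face((.513,-.008),.0625,rad=.13)
ends(.0625)
face((.458,.353),.022)
E
```

```text
time: 14.3
eef_pos: [0.4567, 0.3511, 0.1105]
eef_rot: [-3.141, 0.001, 1.712]
wrist_force: [0.3, 1.0, -0.9]
opening: 0.0865
grasp_force: 0.0
t 14.3 at [0.4567 0.3511 0.1105] yaw [-1.7997e+02  4.0000e-02  9.8090e+01] dp [0.03 0.04 3.29] rot [-0.01  0.01 -0.  ]
top 2074 z 63.5 cloud [ 4699.8  4487.7   141.4 12465.6   -43. ] outl [513.2  -7.4  64.2 179.9 -11.6]
side 1645 z 61.9 cloud [ 4699.8  4489.5   144.6 12462.9   -43. ] outl [511.5  -2.4  65.7 183.1 -11.6]
top 1958 z 63.3 L [-90.5  87.7] S@ (-80, -40) [-29.3  31.9] S@ (40, 80) [-29.6  31.1]
side 1590 z 62.0 L [-87.   92.4] S@ (-80, -40) [-30.3  29.8] S@ (40, 80) [-32.2  29.5]
top 1567 z 22.5 cloud [ 4677.3  4672.7   156.3 12231.9   -44.2] outl [459.5 340.1  64.7 156.6   8.1]
side 3180 z 21.0 cloud [ 4669.8  4681.1   176.3 12230.3   -44.2] outl [456.7 357.3  64.  183.4   8.1]
```

```bash
python3 -m creep '[{"dp":[0.03,0.04,0.8],"rotation":[0,0,0]},{"dp":[0.03,0.04,1.9],"rotation":[0,0,0]},{"dp":[0.03,0.04,2.8],"rotation":[0,0,0]},{"dp":[0.03,0.04,3.2],"rotation":[0,0,0]},{"dp":[0.03,0.04,3.4],"rotation":[0,0,0]},{"dp":[0.03,0.04,3.46],"rotation":[0,0,0]},{"dp":[0.03,0.04,3.46],"rotation":[0,0,0]}]' 1 30 && python3 -m creep '[{"dp":[0,0,0],"rotation":[0,0,0]},{"dp":[0,0,0],"rotation":[0,0,0]},{"dp":[0,0,0],"rotation":[0,0,0]},{"dp":[0,0,0],"rotation":[0,0,0]},{"dp":[0,0,0],"rotation":[0,0,0]},{"dp":[0,0,0],"rotation":[0,0,0]}]' -1 30; python3 - <<'E'
from pose import *
s=r.get_state()['eef_pos'];print(s)
go(s[0]+.0551,s[1]-.3596,.16,78.3)
face((.458,.353),.022)
E
```

```text
time: 15.3
eef_pos: [0.4586, 0.3543, -0.0263]
eef_rot: [3.14, -0.001, 1.712]
wrist_force: [-0.8, 0.6, -0.0]
opening: 0.087
grasp_force: 0.0
time: 15.9
eef_pos: [0.4581, 0.3537, -0.0272]
eef_rot: [3.141, -0.0, 1.712]
wrist_force: [0.2, -1.3, 3.7]
opening: 0.0598
grasp_force: 30.0
[ 0.45805055  0.35368271 -0.02724985]
t 15.9 at [ 0.4581  0.3537 -0.0272] yaw [ 1.7997e+02 -1.0000e-02  9.8100e+01] dp [-9.09  0.1  -4.68] rot [ 0.01 -0.    3.96]
top 1002 z 22.8 cloud [ 4695.   4655.6   107.1 12231.8   -44.2] outl [463.5 310.5  64.4  96.5   8.1]
side 2167 z 21.0 cloud [ 4687.1  4699.9   132.  12179.9   -44.5] outl [452.1 383.9  75.5 129.    8. ]
```

```bash
python3 -m creep '[{"dp":[0,0,-0.3],"rotation":[0,0,0]},{"dp":[0,0,-0.9],"rotation":[0,0,0]},{"dp":[0,0,-1.8],"rotation":[0,0,0]},{"dp":[0,0,-2.8],"rotation":[0,0,0]},{"dp":[0,0,-3.6],"rotation":[0,0,0]},{"dp":[-0.4,0,-4],"rotation":[0,0,0]},{"dp":[-1.2,0.01,-4],"rotation":[0,0,0.5]},{"dp":[-2.2,0.02,-4],"rotation":[0,0,1]},{"dp":[-3.2,0.03,-4],"rotation":[0,0,1.5]},{"dp":[-4.2,0.04,-4],"rotation":[0,0,2]}]' && python3 -c "
from h import *
go(.5132,-.0059,.13,78.3)"
```

```text
time: 17.0
eef_pos: [0.4824, 0.186, 0.1326]
eef_rot: [-3.141, -0.0, 1.537]
wrist_force: [0.2, -0.1, -3.4]
opening: 0.0601
grasp_force: 30.0
t 17.0 at [0.4824 0.186  0.1326] yaw [-179.97   -0.     88.04] dp [-4.77  0.93  0.07] rot [-0.01  0.    1.95]
```

```bash
python3 -m creep '[{"dp":[-1,0.2,0],"rotation":[0,0,0.5]},{"dp":[-2,0.4,0],"rotation":[0,0,1]},{"dp":[-3,0.6,0],"rotation":[0,0,1.4]},{"dp":[-4,0.8,0],"rotation":[0,0,1.8]},{"dp":[-4.6,0.9,0.2],"rotation":[0,0,1.95]},{"dp":[-4.77,0.93,0.8],"rotation":[0,0,1.95]},{"dp":[-4.77,0.93,1.5],"rotation":[0,0,1.95]},{"dp":[-4.77,0.93,2],"rotation":[0,0,1.95]},{"dp":[-4.77,0.93,2.2],"rotation":[0,0,1.95]},{"dp":[-4.77,0.93,2.2],"rotation":[0,0,1.95]}]' && python3 - <<'E'
from ends import *
go(.5132,-.0059,.036,78.3)
ends(.0935)
E
```

```text
time: 18.0
eef_pos: [0.5129, -0.0042, 0.0437]
eef_rot: [-3.139, -0.0, 1.368]
wrist_force: [-0.4, 0.2, -3.4]
opening: 0.0599
grasp_force: 30.0
t 18.0 at [ 0.5129 -0.0042  0.0437] yaw [-179.87   -0.     78.38] dp [-0.04  0.02  0.19] rot [-0.03 -0.    0.02]
top 103 z 93.2 L [-87.6  91.5] S@ (-80, -40) [ 6.2 29.6]
side 1028 z 92.9 L [-29.6  97.6] S@ (40, 80) [-32.4  29.5]
```

```bash
python3 -m creep '[{"dp":[-0.08,0,0],"rotation":[0,0,0]},{"dp":[-0.08,0,0],"rotation":[0,0,0]},{"dp":[-0.08,0,0.05],"rotation":[0,0,0]},{"dp":[-0.08,0,0.09],"rotation":[0,0,0]},{"dp":[-0.08,0,0.12],"rotation":[0,0,0]},{"dp":[-0.08,0,0.14],"rotation":[0,0,0]},{"dp":[-0.08,0,0.155],"rotation":[0,0,0]},{"dp":[-0.08,0,0.155],"rotation":[0,0,0]}]'; python3 - <<'E'
from ends import *
go(.5132,-.0059,.036,78.3)
ends(.086)
E
```

```text
time: 18.9
eef_pos: [0.5132, -0.0075, 0.0381]
eef_rot: [-3.141, -0.0, 1.368]
wrist_force: [0.1, -0.5, -3.6]
opening: 0.0596
grasp_force: 30.0
t 18.9 at [ 0.5132 -0.0075  0.0381] yaw [-1.7999e+02 -1.0000e-02  7.8360e+01] dp [ 0.04 -0.01  0.05] rot [-0.   -0.    0.01]
top 83 z 87.6 L [-91.1  88.4]
side 1044 z 86.1 L [-33.4  95. ] S@ (40, 80) [-32.3  29.9]
```

```bash
python3 -m creep '[{"dp":[-0.01,0,0.02],"rotation":[0,0,0]},{"dp":[-0.01,0,0.04],"rotation":[0,0,0]},{"dp":[-0.01,0,0.055],"rotation":[0,0,0]},{"dp":[-0.01,0,0.065],"rotation":[0,0,0]},{"dp":[-0.01,0,0.065],"rotation":[0,0,0]}]'; python3 - <<'E'
from ends import *
ends(.085)
E
```

```text
time: 19.5
eef_pos: [0.5132, -0.0079, 0.0357]
eef_rot: [-3.141, 0.0, 1.368]
wrist_force: [-2.6, -0.7, -1.3]
opening: 0.0598
grasp_force: 30.0
top 88 z 85.4 L [-91.3  87.8]
side 990 z 83.9 L [-35.2  93.1] S@ (40, 80) [-32.   29.7]
```

Contact has begun, since the load went from -3.6 to -1.3 N. I press a hair further, release and retreat.

```bash
python3 -m creep '[{"dp":[0,0,0.01],"rotation":[0,0,0]},{"dp":[0,0,0.02],"rotation":[0,0,0]},{"dp":[0,0,0.02],"rotation":[0,0,0]}]' && python3 -m creep '[{"dp":[0,0,0],"rotation":[0,0,0]},{"dp":[0,0,0],"rotation":[0,0,0]},{"dp":[0,0,0],"rotation":[0,0,0]},{"dp":[0,0,0],"rotation":[0,0,0]},{"dp":[0,0,-0.4],"rotation":[0,0,0]},{"dp":[0,0,-1.2],"rotation":[0,0,0]},{"dp":[0,0,-2.2],"rotation":[0,0,0]},{"dp":[0.8,0,-3],"rotation":[0,0,0]},{"dp":[2,0,-3],"rotation":[0,0,0]},{"dp":[3.2,0,-3],"rotation":[0,0,0]}]' 1; python3 -m creep '[{"dp":[1.2,0,0],"rotation":[0,0,0]},{"dp":[2.4,0,0],"rotation":[0,0,0]},{"dp":[3,0,0],"rotation":[0,0,0]},{"dp":[3,0,0],"rotation":[0,0,0]}]'; python3 - <<'E'
from ends import *
from pose import face
ends(.085); face((.513,-.008),.085,rad=.13)
cv2.imwrite("pics/end.png",cam('side')['pixels'])
E
```

```text
time: 19.9
eef_pos: [0.5132, -0.008, 0.0357]
eef_rot: [3.142, 0.0, 1.368]
wrist_force: [-5.9, -0.6, 9.2]
opening: 0.0599
grasp_force: 30.0
time: 20.9
eef_pos: [0.5403, 0.1183, 0.1564]
eef_rot: [3.138, -0.001, 1.365]
wrist_force: [0.8, -0.3, -1.2]
opening: 0.0868
grasp_force: 0.0
time: 21.3
eef_pos: [0.5623, 0.2399, 0.1544]
eef_rot: [-3.14, -0.002, 1.373]
wrist_force: [-0.5, 0.3, 0.1]
opening: 0.0871
grasp_force: 0.0
top 2088 z 85.3 L [-90.5  87.5] S@ (-80, -40) [-29.8  31.6] S@ (40, 80) [-29.5  31.2]
side 1568 z 83.9 L [-87.7  92.1] S@ (-80, -40) [-31.3  29.4] S@ (40, 80) [-31.2  29.8]
top 2175 z 85.3 cloud [ 4699.9  4487.5   141.7 12465.7   -43. ] outl [513.1  -7.6  64.3 179.9 -11.6]
side 1670 z 83.8 cloud [ 4699.2  4489.2   146.5 12464.2   -43. ] outl [511.8  -2.1  65.1 184.2 -11.6]
```

View pics/end.png

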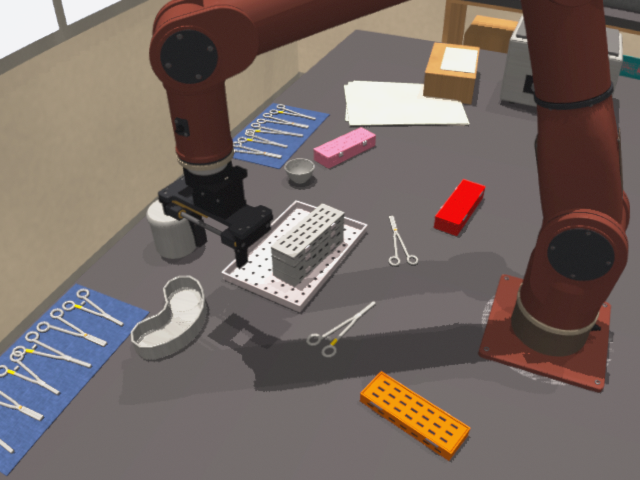

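The final picture shows a square pile of three at about (310,243) in the tray. The gripper is clear of it, and slim and deep agree to within about 0.5 mm.

```bash
python3 -c "
from cell import r
print(r.sign_off())"
```

```text
the job is handed in; nothing more can be done
None
```

The lid is shut and the deep and slim cassettes are stacked square on it in the tray, flush to about 1 mm by camera; the job was handed in at about 21 s, and no verdict was returned.

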